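# Set up a dial indicator on a shaft

## Task

Set up the dial indicator on the shaft that lies in the two V-blocks on the surface plate. Take the indicator stand by its post, stand it with its whole foot on the bare side of the plate, spindle still free of the work, and let go; then take it again by the dial and swing its stiff boom over and down until the spindle bears on the very top of the shaft's thick middle part and the needle shows about 3.5 mm. Never bottom the spindle, leave the shaft and the other things where they lie, and let go so that the boom stays at that reading.

Things in the scene. Friction and masses are not known exactly. Their poses are not given: they have to be found in the camera images.
- surface_plate: fixed dark cast-iron plate, 260 mm (its x) by 360 mm (its y) and 30 mm high; origin at the centre of its underside on the bench, z up. Two fixed steel V-blocks (64 mm in x, 30 mm in y, 50 mm high) stand on it at x = +75 mm, y = +60 and -60 mm; the side x < 0 is bare
- crown (a point): the middle of the topmost line of the shaft: 95 mm above the bench, at x = +75 mm, y = 0 of the plate. Its axes are the plate's: the shaft runs along y
- shaft: loose turned metal shaft, 194 mm long, 0.7 kg, lying along the plate's y in the V-blocks, its axis 45 mm above the plate; the thick middle part (diameter 40 mm) reaches 36 mm either way from the origin along the shaft; the journals that lie in the V-blocks are 30 mm thick. Origin on its axis at the middle of the thick part
- stand: indicator stand, 0.85 to 1 kg in all: round grey cast foot, 100 mm in diameter, 21 mm high at its rim, and in its centre an upright round steel post 16 mm thick, 225 mm tall over all. Origin at the centre of the foot's underside, z up. A collar on the post (112 to 148 mm up) carries the boom; above it the post is bare and can be gripped from above
- post_top (a point): top of the stand's post, 225 mm above the foot's underside, on the post's axis
- swivel (a joint): turn of the collar with the boom round the post, rad, counter-clockwise from above; at 0 the boom points along the stand's x. It stays where it is left (friction about 0.08 N m)
- boom (a joint): tilt of the boom about its knuckle, rad: 0 is level, positive is up, -0.25 to 0.75. Stiff: it stays where it is left (friction about 0.35 N m, about 2 N at the dial). With the stand on the plate and the boom level the contact point on the crown is pressed in about 3 mm; 1 mm up or down at the dial is 0.0068 rad
- knuckle (a point): the boom's hinge: level axis at 130 mm above the foot's underside, 24 mm out from the post's axis. Its frame moves with the boom: x along the boom outward, y along the hinge axis, z the way from the spindle to the dial
- dial (a point): centre of the dial indicator's round body, 58 mm in diameter and 24 mm thick (its flat faces look along the hinge axis, so it can be pinched across its thickness); it lies 146 mm along the boom from the knuckle and 45 mm above the boom's axis; a 7 mm cap stands on its rim. Frame as that of knuckle. The white graduated face is on +y
- contact_tip (a point): lowest point of the spindle's round contact point (10 mm in diameter), 146 mm along the boom from the knuckle (170 mm from the post's axis when level) and 68.5 mm below the boom's axis when the spindle is out; it slides along the z of the dial's frame
- spindle (a joint): how far the spindle is pressed in, m: 0 out, 0.010 bottomed; spring 1.2 N at the start of the stroke, 3.2 N at its end. The black needle on the face shows it: straight up at 0, clockwise, one turn in 10 mm
- oil_can: bystander: oil can with long spout, 150 mm tall, on the left of the plate
- tape_measure: bystander: tape measure, 66 mm tall, beyond the stand
- try_square: bystander: try square, 236 mm long, on the left of the plate

How it is judged (in metres and radians):
On the way, in this order (a step that is already met when the one before it is completed fails the run):
1. the stand stands upright on the plate, let go, its spindle still free (x of stand in the frame of surface_plate between -0.085 and 0.085 m and y of stand in the frame of surface_plate between -0.135 and 0.135 m and z of stand in the frame of surface_plate between 0.026 and 0.034 m and angle between stand's own z axis and vertical below 0.06 rad and contact force between stand and the fingers below 0.05 N and value of joint spindle below 0.001 m), for 0.2 s.
2. the stand is taken again and the spindle brought to bear on the shaft (contact force between stand and the fingers above 0.3 N and contact force between stand and shaft above 0.3 N and value of joint spindle above 0.001 m).
At the end, for the whole second after the job is handed in: The stand rests upright (0.04 rad) with its foot on the plate (at most 5 mm over its edge); the contact point bears on the shaft's thick middle part, within 5 mm of its topmost line and 34 mm of its middle; the spindle is upright within 0.1 rad and pressed in 2 to 5 mm (x of stand in the frame of surface_plate between -0.085 and 0.085 m and y of stand in the frame of surface_plate between -0.135 and 0.135 m and z of stand in the frame of surface_plate between 0.026 and 0.034 m and angle between stand's own z axis and vertical below 0.04 rad and angle between contact_tip's own z axis and vertical below 0.1 rad and value of joint spindle between 0.002 and 0.005 m and x of contact_tip in the frame of crown between -0.005 and 0.005 m and y of contact_tip in the frame of crown between -0.034 and 0.034 m and contact force between stand and shaft above 0.3 N and linear speed of stand below 0.01 m/s); the robot touches nothing.
It fails at once if the spindle is bottomed (value of joint spindle above 0.0095 m).
It fails at once if the shaft is shoved or lifted more than 12 mm (distance of shaft from where it was at the start of the episode above 0.012 m).
It fails at once if the stand is tipped over (angle between stand's own z axis and vertical above 0.5 rad).
It fails at once if a bystander is moved more than 25 mm (distance of any of oil_can, tape_measure, try_square from where it was at the start of the episode above 0.025 m).
It also fails if it takes over 56 s, if anything falls off the work surface, if the arm or the gripper's body presses on something with over 40 N, if the wrist force passes 120 N, or if a joint passes its speed limit or range.

## Robot

A 6-joint arm with a two-finger parallel gripper is mounted at the origin on a cart in front of the work surface, level with it; the furniture and walls round the work are solid. World frame = base frame: x ahead of the robot, y to its left, z up, the work surface at z = 0. Lengths are in mm, angles in rad, forces in N, time in s.
With the tool pointing down it reaches from about 350 to 975 mm from the base axis. Payload 7.1 kg.
Tool frame: the origin (TCP) lies midway between the tips of the shut fingers; the grasp point (between the pads) lies 19 mm behind it; z points along the fingers, y is the line along which they close (so a half turn about z gives the same grasp; the last joint's range is limited). The gripper opens to 88 mm and grips with 3 to 60 N. Pads are 20 mm wide; open, the fingers measure 115 mm over their backs; the gripper's body (75 mm by 178 mm) begins 61 mm behind the grasp point.
Start: joints at [1.119, 0.423, 1.63, -0, 1.089, -0.019], TCP at [262.101, 567.369, 222.675] pointing down, gripper open.
Joint ranges: [-3, 3], [-0.9, 2.11], [0.09, 2.58], [-1.31, 4.45], [0.11, 2.69], [-2.54, 2.54]. Speed limits (rad/s): [2.39, 2.39, 3.01, 3.14, 3.14, 3.14].

## Interface

Orientations are given as a rotation vector (axis times angle).
In Python, from workcell import status, eyes, ticket gives the robot as it stands.
- The arm moves only by the shell command python3 -m jog 'ROWS' [OPENING]. ROWS is a JSON list of rows, 1 to 5 of them, each of 6 numbers: dx, dy, dz in mm, then a rotation vector rx, ry, rz in rad; each row shifts and turns the commanded pose from where the row before left it, along the tool's axes as they then stand; what a row does not reach is not made up. A row lasts 1/12 s, in which the tool goes at most 41.7 mm and 0.125 rad, less where a joint would pass 70% of its speed; a pose out of reach is approached as far as the arm can. OPENING is the finger opening in mm, set as the command begins (- or left out keeps the last). The fingers move at their own pace and stop on an object; the grip force is fixed at half the most. Time passes only in rows, so rows that do not move let the fingers close. It prints the time, the measured TCP pose, the force, the opening and the grip force at its end.
- status.get_obs(): the state, without advancing time (a new reading comes with each control period).
- eyes.get_image(name): name is "scene" or "top" or "wrist"; returns a dict with "img" (420x560x3 uint8, red, green, blue), "range_z" (420x560 float32, mm along the optical axis (not along the pixel's ray), 0 where there is no reading), "fx", "fy", "cx", "cy" (pixels), "R" (3x3) and "t" (3): a world point X has camera coordinates R X + t. Camera axes: x right, y down, z forward; pixel columns grow to the right and rows downward; lengths in mm; the calibration is good to about 2 mm. A picture is of the moment at which its call begins.
- ticket.close_job(): hands the job in; it is judged then, once.
The state is a dict: "t": time; "qpos": joint angles; "qvel": joint speeds; "joint_torque": joint torques, N m; "ee_pos": TCP position; "orientation": TCP orientation; "ft_force": force on the tool from outside, world axes, zero at the start; "moment": the same for the moment, N m; "width": finger opening in mm; "grasp_force": force on a finger pad.
Only numpy, scipy, OpenCV 4.12 (cv2) and the standard library are available. Lean on these libraries where they do the work, as an engineer would, in place of code of your own. Each camera call takes 0.05 s, during which the arm holds its last target. There are 200 camera calls.

## Working session

There is one attempt and no reset: what is moved stays moved. The work goes in short steps, Python scripts to look and compute and a shell command to move; the robot and the scene stay as the last step left them, time stands still between calls to the robot, and variables do not carry over. Pictures are saved under pics/ and viewed, at most 10 in all, crops included, and the job is handed in when it is done.

```bash
mkdir -p pics; ls; python3 - <<'E'
from workcell import status,eyes
import cv2,numpy as np
o=status.get_obs();print({k:np.round(v,3) for k,v in o.items()})
for n in["top","scene"]:
    d=eyes.get_image(n);cv2.imwrite(f"pics/{n}0.png",d["img"][:,:,::-1]);np.savez(f"{n}0.npz",**d)
    print(n,d["fx"],d["cx"],d["cy"],(-d["R"].T@d["t"]).round(),d["R"].round(3).tolist())
E
```

```text
pics
{'t': np.float64(0.0), 'qpos': array([ 1.119,  0.424,  1.631, -0.   ,  1.089, -0.019]), 'qvel': array([-0.001, -0.001, -0.001, -0.001, -0.001, -0.   ]), 'joint_torque': array([-1.0000e-03, -5.4463e+01, -2.7366e+01,  6.4000e-02,  2.3000e-02,
       -0.0000e+00]), 'ee_pos': array([261.87 , 566.873, 221.901]), 'orientation': array([-6.740e-01, -3.068e+00,  2.000e-03]), 'ft_force': array([-0.666,  0.317,  0.686]), 'moment': array([-0.   ,  0.023, -0.036]), 'grasp_force': np.float64(0.0), 'width': np.float64(87.901)}
top 540.2456413291948 283.49064317291555 210.1927749421273 [ 354.   48. 1871.] [[-0.009, -1.0, 0.013], [-0.991, 0.007, -0.134], [0.134, -0.014, -0.991]]
scene 503.8660553716354 286.19356060248987 207.0745216440548 [-619. -970. 1064.] [[0.622, -0.783, -0.021], [-0.402, -0.296, -0.867], [0.672, 0.548, -0.499]]
```

View pics/top0.png

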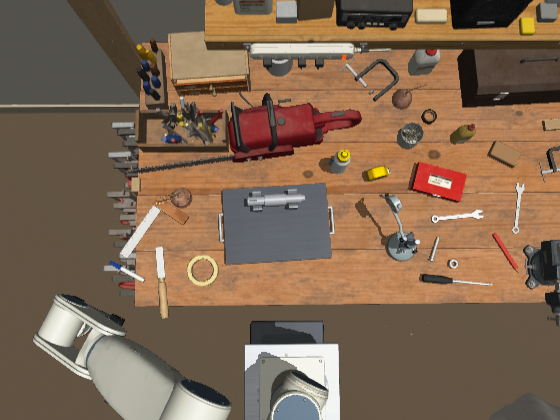

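View pics/scene0.png

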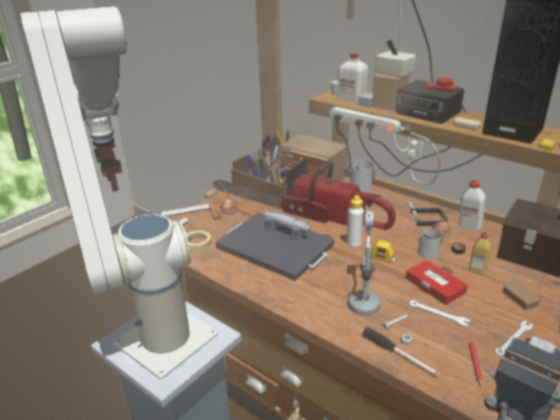

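The top view shows the plate around (275,222) with the V-blocks and shaft along (275,199). The stand's foot is near (402,247), and its boom points up the image to the dial at about (393,203).

```bash
cat > h.py <<'E'
import numpy as np,cv2
def cloud(d):
    h,w=d["range_z"].shape;u,v=np.meshgrid(np.arange(w),np.arange(h));z=d["range_z"].astype(float)
    P=np.stack([(u-d["cx"])/d["fx"]*z,(v-d["cy"])/d["fy"]*z,z],-1)
    W=(P-d["t"])@d["R"];W[z==0]=np.nan
    return W
def snap(n,f=None):
    from workcell import eyes
    d=eyes.get_image(n)
    if f: cv2.imwrite(f"pics/{f}.png",d["img"][:,:,::-1])
    return d,cloud(d)
E
python3 - <<'E'
from h import *
d=np.load("top0.npz");W=cloud(d);X,Y,Z=np.moveaxis(W,-1,0)
u,v=np.meshgrid(np.arange(560),np.arange(420))
print("bench z",np.nanmedian(Z[270:295,300:370]))
m=(Z>22)&(Z<40)&(u>205)&(u<345)&(v>170)&(v<275)
m=cv2.morphologyEx(m.astype(np.uint8),cv2.MORPH_OPEN,np.ones((9,9)))>0
p=W[m];r=cv2.minAreaRect(p[:,:2].astype(np.float32));print("plate",r,np.median(p[:,2]),m.sum())
m=(Z>75)&(Z<110)&(u>225)&(u<330)&(v>170)&(v<230);p=W[m]
print("shaft",cv2.minAreaRect(p[:,:2].astype(np.float32)),p[:,2].max(),p.mean(0))
s=(u>370)&(u<440)&(v>185)&(v<275)
m=s&(Z>12)&(Z<32);p=W[m];print("foot",cv2.minEnclosingCircle(p[:,:2].astype(np.float32)),np.median(p[:,2]),m.sum())
for a,b in[(105,155),(155,190),(190,215),(215,235)]:
    m=s&(Z>a)&(Z<b);print(a,b);print(np.c_[W[m],u[m],v[m]].round()[::max(1,m.sum()//25)].tolist())
cv2.imwrite("pics/c.png",cv2.resize(d["img"][180:270,350:450,::-1],None,fx=6,fy=6,interpolation=2))
E
```

```text
bench z -0.27340702913362624
plate ((581.8756713867188, 38.64226531982422), (59.48088836669922, 316.5972595214844), 12.057473182678223) 29.81089365075424 360
shaft ((633.8976440429688, 49.51209259033203), (64.86223602294922, 192.27317810058594), 3.931595802307129) 107.06941751445311 [632.467807    51.43909158  87.63839456]
foot ((540.2117309570312, -440.98297119140625), 160.5325469970703) 23.77039147320823 510
105 155
[[639.0, -289.0, 145.0, 380.0, 194.0], [631.0, -294.0, 152.0, 382.0, 196.0], [537.0, -352.0, 151.0, 401.0, 225.0], [527.0, -352.0, 151.0, 401.0, 228.0], [518.0, -348.0, 141.0, 399.0, 231.0], [511.0, -350.0, 144.0, 400.0, 233.0], [508.0, -355.0, 149.0, 402.0, 234.0], [506.0, -358.0, 137.0, 402.0, 235.0], [506.0, -392.0, 128.0, 412.0, 235.0], [501.0, -372.0, 146.0, 407.0, 236.0], [499.0, -360.0, 139.0, 403.0, 237.0], [499.0, -386.0, 141.0, 411.0, 237.0], [495.0, -366.0, 143.0, 405.0, 238.0], [495.0, -392.0, 141.0, 413.0, 238.0], [492.0, -368.0, 145.0, 406.0, 239.0], [490.0, -352.0, 132.0, 400.0, 240.0], [489.0, -376.0, 139.0, 408.0, 240.0], [486.0, -357.0, 138.0, 402.0, 2
[... 3285 characters left out ...]
, 392.0, 206.0], [583.0, -311.0, 235.0, 393.0, 207.0], [581.0, -311.0, 230.0, 393.0, 208.0], [578.0, -312.0, 225.0, 393.0, 209.0], [576.0, -314.0, 220.0, 393.0, 210.0], [572.0, -315.0, 227.0, 394.0, 211.0], [569.0, -318.0, 228.0, 395.0, 212.0], [483.0, -381.0, 221.0, 416.0, 240.0], [483.0, -387.0, 219.0, 418.0, 240.0], [479.0, -376.0, 228.0, 415.0, 241.0], [479.0, -382.0, 225.0, 417.0, 241.0], [479.0, -390.0, 221.0, 419.0, 241.0], [476.0, -377.0, 224.0, 415.0, 242.0], [476.0, -383.0, 224.0, 417.0, 242.0], [476.0, -390.0, 221.0, 419.0, 242.0], [473.0, -376.0, 227.0, 415.0, 243.0], [473.0, -383.0, 224.0, 417.0, 243.0], [473.0, -390.0, 220.0, 419.0, 243.0], [470.0, -383.0, 222.0, 417.0, 244.0]]
```

View pics/c.png

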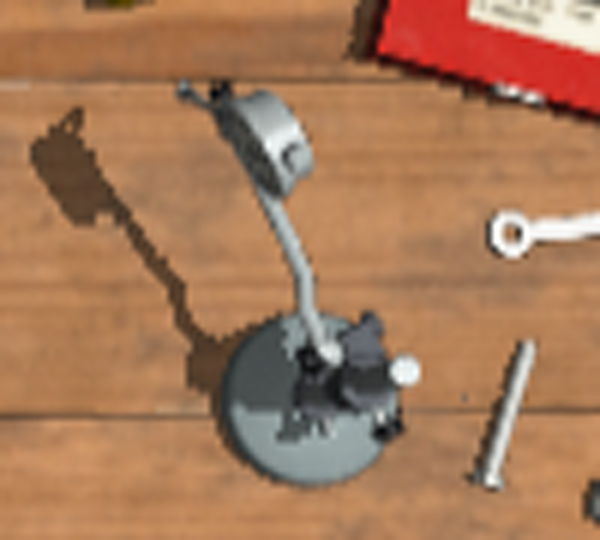

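The crop puts the post top at crop pixel (405,370), near (418,242) in the full image. The boom is raised and the dial is around (396,203). Next I'll fit the plate, post and dial more accurately.

```bash
cat >> h.py <<'E'
def onplane(d,uv,z):
    uv=np.atleast_2d(uv).astype(float);c=-d["R"].T@d["t"]
    r=np.c_[(uv[:,0]-d["cx"])/d["fx"],(uv[:,1]-d["cy"])/d["fy"],np.ones(len(uv))]@d["R"]
    return c+r*((z-c[2])/r[:,2])[:,None]
E
python3 - <<'E'
from h import *
d=np.load("top0.npz");W=cloud(d);X,Y,Z=np.moveaxis(W,-1,0)
u,v=np.meshgrid(np.arange(560),np.arange(420))
hsv=cv2.cvtColor(d["img"],cv2.COLOR_RGB2HSV)
m=((Z>20)&(Z<120)&(X>430)&(X<720)&(Y>-170)&(Y>-180)&(Y<260)&((hsv[...,1]<70)))
m=cv2.morphologyEx(m.astype(np.uint8),cv2.MORPH_OPEN,np.ones((7,7)));m=cv2.morphologyEx(m,cv2.MORPH_CLOSE,np.ones((7,7)))
c=max(cv2.findContours(m,0,1)[0],key=cv2.contourArea)
P=onplane(d,c[:,0],30)[:,:2].astype(np.float32);print("plate",cv2.minAreaRect(P),cv2.boxPoints(cv2.minAreaRect(P)).round().tolist())
# shaft: journals/thick top line
m=(Z>72)&(Z<110)&(X>560)&(Y>-90)&(Y<190)
p=W[m];print("shaft n",len(p),p.min(0),p.max(0),np.median(p,0));q=p[p[:,2]>90];print("top",len(q),q.mean(0))
# shaft line fit
l=cv2.fitLine(q[:,:2].astype(np.float32),cv2.DIST_HUBER,0,.01,.01).ravel();print(l)
s=(X>440)&(X<700)&(Y<-250)&(Y>-440)
q=W[s&(Z>205)&(X<500)];print("post top",len(q),q.mean(0),q.min(0),q.max(0))
m=s&(Z>14)&(Z<28)&(X<550)&(hsv[...,1]<70);p=W[m];print("foot",len(p),np.percentile(p,[2,98],axis=0),cv2.minEnclosingCircle(p[:,:2].astype(np.float32)))
q=W[s&(Z>190)&(X>540)];print("dial",len(q),q.mean(0),q.min(0),q.max(0),cv2.fitLine(q[:,:2].astype(np.float32),cv2.DIST_HUBER,0,.01,.01).ravel())
cv2.imwrite("pics/p.png",cv2.resize(d["img"][170:275,205:345,::-1],None,fx=5,fy=5,interpolation=2))
E
```

```text
plate ((559.2437744140625, 48.60932922363281), (257.8453674316406, 358.18023681640625), 3.1967380046844482) [[421.0, 220.0], [441.0, -137.0], [698.0, -123.0], [678.0, 235.0]]
shaft n 1477 [597.12389074 -89.93847975  72.0065159 ] [1123.80015709  189.84664382  109.96964753] [789.75542823  56.02418632  88.23758748]
top 649 [804.99907152  55.35645035  98.41224014]
[ 9.9965262e-01 -2.6355367e-02  7.9333905e+02  5.3433620e+01]
post top 28 [ 476.4164726  -380.49507512  221.94434914] [ 469.70077862 -389.80767969  206.1515791 ] [ 482.63290387 -373.57693479  230.91202815]
foot 242 [[ 440.32356704 -419.06760253   14.9659477 ]
 [ 522.35700453 -334.45227535   27.7712052 ]] ((476.88018798828125, -380.6910705566406), 49.80953598022461)
dial 201 [ 594.35391449 -310.47359912  244.8210341 ] [ 564.41130959 -333.64555036  197.94316549] [ 629.69565989 -290.96651044  272.00415662] [ 9.0456116e-01  4.2634389e-01  5.9183875e+02 -3.0877478e+02]
```

View pics/p.png

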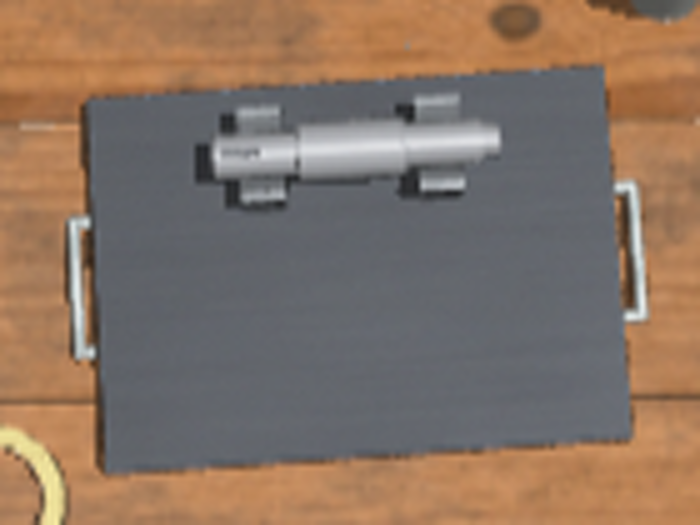

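```bash
R='[[0,0,-4,0,0,0.12],[0,0,-4,0,0,0.12],[0,0,-4,0,0,0.12],[0,0,-4,0,0,0.12],[0,0,-4,0,0,0.12]]'; true
python3 -m jog '[[0,0,-4,0,0,0.12],[0,0,-4,0,0,0.12],[0,0,-4,0,0,0.12],[0,0,-4,0,0,0.12],[0,0,-4,0,0,0.12]]'
python3 -m jog '[[0,0,-4,0,0,0.12],[0,0,-4,0,0,0.12],[0,0,-4,0,0,0.12],[0,0,-4,0,0,0.12],[0,0,-4,0,0,0.12]]'
python3 -m jog '[[0,0,-4,0,0,0.12],[0,0,-4,0,0,0.12],[0,0,-4,0,0,0.12],[0,0,-4,0,0,0.12],[0,0,-4,0,0,0.12]]'
python3 -m jog '[[0,0,-4,0,0,0.12],[0,0,-4,0,0,0.12],[0,0,-4,0,0,0.12]]'
python3 -m jog '[[-12,36,0,0,0,0],[-12,36,0,0,0,0],[-12,36,0,0,0,0],[-12,36,0,0,0,0],[-12,36,0,0,0,0]]'
python3 -m jog '[[-12,36,0,0,0,0],[-12,36,0,0,0,0],[-12,36,0,0,0,0],[-12,36,0,0,0,0],[-12,36,0,0,0,0]]'
python3 -m jog '[[-12,36,0,0,0,0],[-12,36,0,0,0,0],[-12,36,0,0,0,0],[-12,36,0,0,0,0],[-12,36,0,0,0,0]]'
python3 -m jog '[[-12,36,0,0,0,0],[-12,36,0,0,0,0],[-12,36,0,0,0,0],[-12,36,0,0,0,0],[-12,36,0,0,0,0]]'
cat >> h.py <<'E'
from scipy.spatial.transform import Rotation as Ro
def tool(goal=None):
    from workcell import status
    o=status.get_obs();R=Ro.from_rotvec(o["orientation"]).as_matrix()
    print("t",round(float(o["t"]),2),"tcp",o["ee_pos"].round(1),"x",R[:,0].round(3),"y",R[:,1].round(3),"z",R[:,2].round(3),"F",o["ft_force"].round(1),"w",round(float(o["width"]),1))
    if goal is not None: print("tool delta",(R.T@(np.array(goal)-o["ee_pos"])).round(1))
E
python3 -c "
from h import *;tool([476.8,-380.6,290])"
```

```text
t: 0.52
ee_pos: [261.9, 567.1, 242.4]
orientation: [1.559, 2.727, -0.001]
ft_force: [0.3, 0.9, 0.0]
width: 87.9
grasp_force: 0.0
t: 0.93
ee_pos: [262.0, 567.1, 262.4]
orientation: [2.295, 2.144, -0.001]
ft_force: [0.7, 0.7, 0.7]
width: 88.0
grasp_force: 0.0
t: 1.35
ee_pos: [262.0, 567.1, 282.4]
orientation: [2.826, 1.37, -0.001]
ft_force: [-0.1, -0.1, 0.3]
width: 88.0
grasp_force: 0.0
t: 1.6
ee_pos: [262.0, 567.1, 294.4]
orientation: [3.026, 0.842, -0.001]
ft_force: [0.4, 0.4, 0.3]
width: 87.9
grasp_force: 0.0
t: 2.02
ee_pos: [304.6, 380.6, 294.2]
orientation: [3.023, 0.852, -0.001]
ft_force: [0.7, 0.0, -0.3]
width: 87.6
grasp_force: 0.0
t: 2.43
ee_pos: [347.2, 195.9, 294.6]
orientation: [3.024, 0.852, -0.0]
ft_force: [1.2, 0.3, -0.3]
width: 88.0
grasp_force: 0.0
t: 2.85
ee_pos: [390.0, 10.9, 294.7]
orientation: [3.024, 0.851, 0.0]
ft_force: [0.0, -0.3, -0.2]
width: 87.7
grasp_force: 0.0
t: 3.27
ee_pos: [432.7, -174.1, 294.5]
orientation: [-3.024, -0.851, 0.0]
ft_force: [1.6, 0.8, 0.1]
width: 87.6
grasp_force: 0.0
t 3.27 tcp [ 432.7 -174.1  294.5] x [ 0.853  0.521 -0.   ] y [ 0.521 -0.853 -0.   ] z [-0.  0. -1.] F [1.6 0.8 0.1] w 87.6
tool delta [-70.  199.3   4.5]
```

```bash
python3 -m jog '[[-11.5,33,0,0,0,0],[-11.5,33,0,0,0,0],[-11.5,33,0,0,0,0],[-11.5,33,0,0,0,0],[-11.5,33,0,0,0,0]]' >/dev/null
python3 -m jog '[[-12,34,0,0,0,0],[0,0,0,0,0,0],[0,0,0,0,0,0]]' >/dev/null
python3 - <<'E'
from h import *
tool([476.8,-380.6,171])
d,W=snap("wrist","w1")
s=(abs(W[...,0]-477)<60)&(abs(W[...,1]+380)<60)&(W[...,2]>195)&(W[...,2]<240)
q=W[s];print(len(q),q.mean(0),np.percentile(q,[2,98],axis=0))
s=(W[...,0]>540)&(W[...,1]<-250)&(W[...,2]>200)&(W[...,2]<290);q=W[s];print("dial",len(q),q.mean(0) if len(q) else 0)
E
```

```text
t 3.93 tcp [ 477.1 -379.2  293.6] x [ 0.854  0.52  -0.   ] y [ 0.52  -0.854 -0.001] z [-0.001  0.001 -1.   ] F [-0.2  0.3 -0.1] w 87.5
tool delta [ -0.9   1.2 122.6]
415 [ 479.24731094 -382.46670767  218.30995904] [[ 470.77067874 -390.41428268  196.52215601]
 [ 484.74956169 -376.26084969  225.30665215]]
dial 3226 [ 588.7309278  -319.59045523  257.00850269]
```

View pics/w1.png

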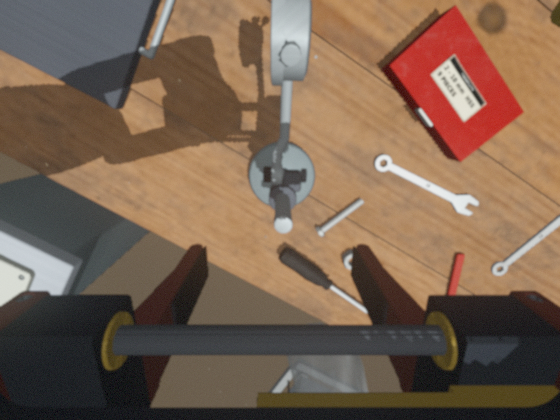

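The wrist view shows the post top at (283,225), midway between the fingers. The dial at (290,40) is well ahead, and the boom lies along tool x.

```bash
python3 -m jog '[[0,1,30,0,0,0],[0,1,30,0,0,0],[0,0.5,30,0,0,0],[0,0,24,0,0,0],[0,0,9,0,0,0]]' |tail -6
python3 -m jog '[[0,0,0,0,0,0],[0,0,0,0,0,0],[0,0,0,0,0,0],[0,0,0,0,0,0],[0,0,0,0,0,0]]' 0 |tail -6
python3 -m jog '[[0,0,0,0,0,0],[0,0,0,0,0,0],[0,0,0,0,0,0],[0,0,0,0,0,0],[0,0,0,0,0,0]]' 0 |tail -6
```

```text
t: 4.4
ee_pos: [476.8, -377.1, 168.3]
orientation: [-3.019, -0.852, 0.005]
ft_force: [-0.1, 0.3, 0.0]
width: 87.4
grasp_force: 0.0
t: 4.82
ee_pos: [479.5, -380.8, 173.3]
orientation: [3.022, 0.851, 0.002]
ft_force: [-0.9, 0.1, 0.2]
width: 58.2
grasp_force: 0.0
t: 5.23
ee_pos: [478.7, -380.3, 171.7]
orientation: [-3.024, -0.851, 0.0]
ft_force: [0.4, -0.2, -0.1]
width: 24.7
grasp_force: 0.0
```

```bash
python3 -m jog '[[0,0,0,0,0,0],[0,0,0,0,0,0],[0,0,0,0,0,0],[0,0,0,0,0,0],[0,0,0,0,0,0]]' 0 |tail -6
python3 -m jog '[[0,0,-5,0,0,0],[0,0,-10,0,0,0],[0,0,-20,0,0,0],[0,0,-20,0,0,0],[0,0,-15,0,0,0]]' |tail -6
python3 -m jog '[[0,0,-10,0,0,0],[0,0,-5,0,0,0],[0,0,0,0,0,0],[0,0,0,0,0,0]]' |tail -6
python3 - <<'E'
from h import *
tool([477.1+11,-381.5+347.5,256])
E
```

```text
t: 5.65
ee_pos: [478.9, -380.5, 171.7]
orientation: [3.024, 0.851, 0.0]
ft_force: [1.7, -2.2, -0.9]
width: 16.0
grasp_force: 30.0
t: 6.07
ee_pos: [478.2, -379.6, 242.6]
orientation: [-3.023, -0.851, 0.001]
ft_force: [0.6, -1.5, -9.8]
width: 15.6
grasp_force: 30.0
t: 6.4
ee_pos: [478.2, -379.8, 255.9]
orientation: [-3.023, -0.851, 0.001]
ft_force: [-1.2, 0.5, -9.3]
width: 15.9
grasp_force: 30.0
t 6.4 tcp [ 478.2 -379.8  255.9] x [ 0.853  0.522 -0.001] y [ 0.522 -0.853 -0.002] z [-0.001  0.001 -1.   ] F [-1.2  0.5 -9.3] w 15.9
tool delta [ 188.8 -289.8    0.3]
```

```bash
python3 -m jog '[[4,-6,0,0,0,0],[8,-12,0,0,0,0],[12,-18,0,0,0,0],[15,-23,0,0,0,0],[15,-23,0,0,0,0]]' |tail -6
python3 -m jog '[[15,-23,0,0,0,0],[15,-23,0,0,0,0],[15,-23,0,0,0,0],[15,-23,0,0,0,0],[15,-23,0,0,0,0]]' |tail -6
python3 -m jog '[[15,-23,0,0,0,0],[15,-23,0,0,0,0],[12,-18,0,0,0,0],[8,-12,0,0,0,0],[7,-11,0,0,0,0]]' |tail -6
python3 -m jog '[[4,-6,0,0,0,0],[0,0,0,0,0,0],[0,0,0,0,0,0]]' |tail -6
python3 - <<'E'
from h import *
tool([487.8,-33.5,203])
d,W=snap("top","t2");X,Y,Z=np.moveaxis(W,-1,0)
s=(X>520)&(Y<120)&(Y>-60)&(Z>190)&(Z<420)
cv2.imwrite("pics/t2.png",cv2.resize(d["img"][150:290,200:350,::-1],None,fx=4,fy=4,interpolation=2))
E
```

```text
t: 6.82
ee_pos: [481.2, -279.8, 255.7]
orientation: [-3.022, -0.849, 0.002]
ft_force: [0.1, 0.5, -9.6]
width: 15.4
grasp_force: 30.0
t: 7.23
ee_pos: [484.9, -142.2, 256.0]
orientation: [-3.023, -0.851, 0.002]
ft_force: [-0.1, 1.0, -9.7]
width: 15.8
grasp_force: 30.0
t: 7.65
ee_pos: [488.0, -38.4, 256.1]
orientation: [-3.022, -0.853, 0.002]
ft_force: [1.4, -0.4, -9.4]
width: 15.4
grasp_force: 30.0
t: 7.9
ee_pos: [489.1, -33.4, 256.4]
orientation: [3.023, 0.853, -0.001]
ft_force: [0.2, -0.5, -9.7]
width: 15.5
grasp_force: 30.0
t 7.9 tcp [489.1 -33.4 256.4] x [ 0.852  0.523 -0.001] y [ 0.523 -0.852 -0.   ] z [-0.001 -0.    -1.   ] F [ 0.2 -0.5 -9.7] w 15.5
tool delta [-1.1 -0.5 53.4]
```

View pics/t2.png

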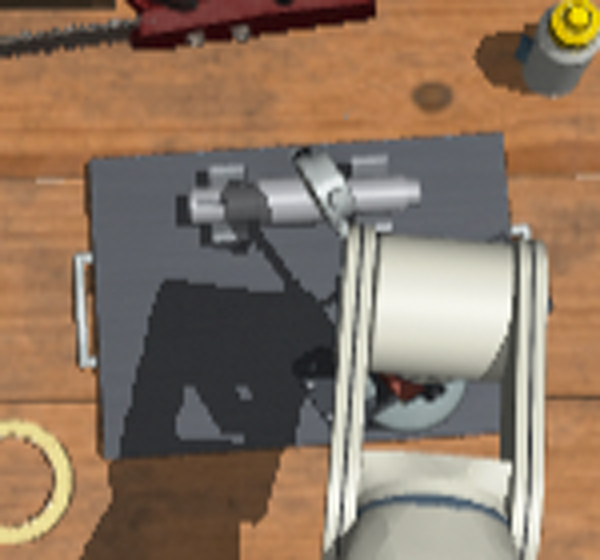

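The top view shows the stand above the bare near side, with its foot at about (410,400) in the crop. The dial hangs over the shaft at about (325,190). Next I lower it.

```bash
python3 -m jog '[[0,0,10,0,0,0],[0,0,15,0,0,0],[0,0,13,0,0,0],[0,0,8,0,0,0],[0,0,4,0,0,0]]' |tail -6
python3 -m jog '[[0,0,2,0,0,0],[0,0,1,0,0,0],[0,0,0,0,0,0],[0,0,0,0,0,0]]' |tail -6
python3 -m jog '[[0,0,1,0,0,0],[0,0,0,0,0,0]]' |tail -6
```

```text
t: 8.37
ee_pos: [488.6, -34.2, 204.9]
orientation: [-3.024, -0.849, 0.004]
ft_force: [0.9, -0.2, -9.8]
width: 15.6
grasp_force: 30.0
t: 8.7
ee_pos: [490.1, -33.8, 204.2]
orientation: [3.024, 0.851, 0.002]
ft_force: [0.5, -0.4, -9.9]
width: 15.5
grasp_force: 30.0
t: 8.87
ee_pos: [489.8, -33.7, 203.0]
orientation: [3.024, 0.851, 0.001]
ft_force: [0.2, -0.6, -10.0]
width: 15.7
grasp_force: 30.0
```

```bash
python3 -m jog '[[0,0,1,0,0,0],[0,0,0,0,0,0],[0,0,0,0,0,0]]' |grep -E "pos|force"
python3 -m jog '[[0,0,0.5,0,0,0],[0,0,0,0,0,0],[0,0,0,0,0,0]]' |grep -E "pos|force"
python3 -m jog '[[0,0,0.5,0,0,0],[0,0,0,0,0,0],[0,0,0,0,0,0]]' |grep -E "pos|force"
```

```text
ee_pos: [489.6, -33.7, 201.7]
ft_force: [-0.7, -0.9, -9.8]
grasp_force: 30.0
ee_pos: [489.7, -33.8, 201.7]
ft_force: [-1.5, -0.5, -2.8]
grasp_force: 30.0
ee_pos: [489.9, -33.8, 201.7]
ft_force: [-3.8, -0.2, 5.7]
grasp_force: 30.0
```

```bash
python3 -m jog '[[0,0,-0.5,0,0,0],[0,0,0,0,0,0],[0,0,0,0,0,0],[0,0,0,0,0,0],[0,0,0,0,0,0]]' 60 |grep -E "width|force"
python3 -m jog '[[0,0,-10,0,0,0],[0,0,-25,0,0,0],[0,0,-30,0,0,0],[0,0,-30,0,0,0],[0,0,-20,0,0,0]]' |grep -E "pos|width|force"
python3 -m jog '[[-10,0,-5,0,0,0],[-20,0,0,0,0,0],[-20,0,0,0,0,0],[-10,0,0,0,0,0],[0,0,0,0,0,0]]' |grep -E "pos|width|force"
python3 - <<'E'
from h import *
tool()
d,W=snap("wrist","w3");np.savez("w3.npz",**d)
X,Y,Z=np.moveaxis(W,-1,0)
s=np.hypot(X-488,Y+34)<20
q=W[s&(Z>240)&(Z<262)];print("post",len(q),q.mean(0),np.percentile(q,[3,97],axis=0))
s=(np.hypot(X-488,Y+34)>70)&(np.hypot(X-488,Y+34)<200)&(Z>235)&(Z<320)
q=W[s];print("dial",len(q),q.mean(0),np.percentile(q,[1,99],axis=0),cv2.minAreaRect(q[:,:2].astype(np.float32)))
E
```

```text
ft_force: [0.3, -0.1, -0.3]
width: 45.6
grasp_force: 0.0
ee_pos: [490.4, -33.8, 319.7]
ft_force: [0.5, 0.1, 0.3]
width: 60.4
grasp_force: 0.0
ee_pos: [436.3, -65.7, 320.7]
ft_force: [-0.0, -0.1, 0.0]
width: 60.1
grasp_force: 0.0
t 10.87 tcp [436.3 -65.7 320.7] x [ 0.854  0.52  -0.001] y [ 0.52  -0.854 -0.001] z [-0.001 -0.    -1.   ] F [-0.  -0.1  0. ] w 60.1
post 348 [487.23008723 -36.11838536 253.51867892] [[480.25316743 -42.99987781 247.76760137]
 [493.98080842 -29.45216971 255.26506333]]
dial 4 [428.98000196 -70.92787079 319.67594977] [[413.17124962 -96.93634058 319.38591503]
 [444.72401886 -44.95363586 319.90036471]] ((428.99566650390625, -70.91474151611328), (0.8386344313621521, 60.21599578857422), 30.95717430114746)
```

View pics/w3.png

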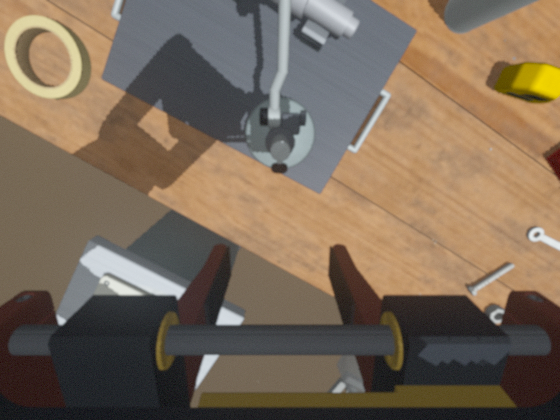

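The wrist view shows the foot at (280,135), wholly on the plate, and the post clear of the fingers. The dial is out of frame above, so I'll move forward and measure it.

```bash
python3 -m jog '[[15,0,-15,0,0,0],[20,0,-15,0,0,0],[20,0,0,0,0,0],[5,0,0,0,0,0],[0,0,0,0,0,0]]' 70 |grep -E "pos|width"
python3 - <<'E'
from h import *
tool()
for n in("wrist","top"):
    d,W=snap(n,n+"4");np.savez(n+"4.npz",**d)
    X,Y,Z=np.moveaxis(W,-1,0);r=np.array([X-487.5,Y+35.3]);a=r[0]*.854+r[1]*.52;b=-r[0]*.52+r[1]*.854
    s=(a>80)&(a<190)&(abs(b)<40)&(Z>225)&(Z<315)
    q=np.c_[a[s],b[s],Z[s]];print(n,len(q),q.mean(0),np.percentile(q,[1,50,99],axis=0))
    if len(q)>5:print(cv2.minAreaRect(q[:,:2].astype(np.float32)))
    s=np.hypot(*r)<20
    q=W[s&(Z>240)&(Z<262)]
    if len(q):print("post",len(q),q.mean(0),np.percentile(q,[3,97],axis=0))
cv2.imwrite("pics/x.png",np.hstack([np.load("wrist4.npz")["img"][:300,150:450,::-1],cv2.resize(np.load("top4.npz")["img"][170:270,200:350,::-1],(450,300))]))
E
```

```text
ee_pos: [490.6, -33.0, 350.5]
width: 70.1
t 11.33 tcp [490.6 -33.  350.5] x [ 0.852  0.523 -0.001] y [ 0.523 -0.852 -0.001] z [-0.001  0.    -1.   ] F [ 0.1 -0.3  0.1] w 70.1
wrist 2808 [132.00003232  -3.9039288  285.68411974] [[106.81668047 -16.25690026 235.28743881]
 [131.65549831  -3.50840732 287.77553259]
 [169.52448298   7.34133096 297.92468204]]
((139.72705078125, -4.7606096267700195), (24.00368881225586, 68.73663330078125), 88.39752197265625)
post 267 [488.32647697 -35.49246876 252.37943307] [[480.78921028 -42.62637898 242.57906204]
 [494.39837608 -28.81203518 255.08074967]]
top 160 [135.85149342  -1.36602048 279.01282569] [[107.44690889 -15.23671963 231.70550673]
 [135.67940197  -0.65322363 285.24252181]
 [172.07236766   8.48968663 300.33904373]]
((139.66671752929688, -3.781646728515625), (23.941957473754883, 67.8366928100586), 88.70321655273438)
```

View pics/x.png

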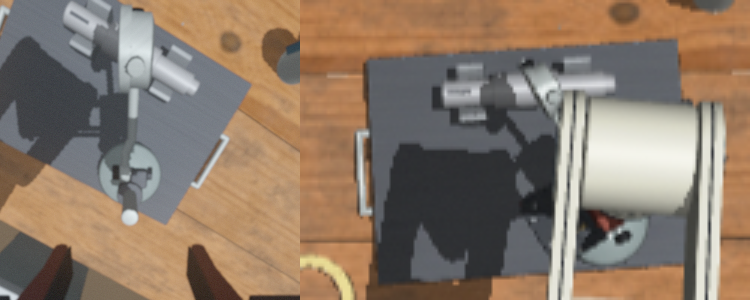

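Wrist and top depth agree on the dial: 136 mm out from the post, centre z about 264, boom tilt about 0.45 rad. The boom's yaw is within 0.03 rad of the line to the crown. So I'll grip on the line to the crown, and closing the fingers will make the small swivel correction.

```bash
python3 -m jog '[[15,0,0,0,0,0],[30,0,0,0,0,0],[35,0,0,0,0,0],[30,0,0,0,0,0],[22,0.5,0,0,0,0]]' 60 |grep -E "pos|width"
python3 -m jog '[[0,0,15,0,0,0],[0,0,30,0,0,0],[0,0,30,0,0,0],[0,0,20,0,0,0],[0,0,10,0,0,0]]' |grep -E "pos|force"
python3 -m jog '[[0,0,0,0,0,0],[0,0,0,0,0,0]]' |grep -E "pos|force"
python3 -c "
from h import *;tool([603.9,35.7,245])"
```

```text
ee_pos: [604.3, 36.0, 350.7]
width: 60.2
ee_pos: [600.8, 34.7, 242.7]
ft_force: [-0.9, 0.3, -0.9]
grasp_force: 0.0
ee_pos: [602.8, 34.7, 246.4]
ft_force: [-0.3, 0.2, 0.5]
grasp_force: 0.0
t 12.43 tcp [602.8  34.7 246.4] x [ 0.853  0.521 -0.   ] y [ 0.521 -0.853 -0.   ] z [-0.  0. -1.] F [-0.3  0.2  0.5] w 60.3
tool delta [ 1.5 -0.3  1.4]
```

Next I close on the dial.

```bash
python3 -m jog '[[1,0,1,0,0,0],[0,0,0,0,0,0],[0,0,0,0,0,0],[0,0,0,0,0,0],[0,0,0,0,0,0]]' 0 |grep -E "pos|force|wid"
python3 -m jog '[[0,0,0,0,0,0],[0,0,0,0,0,0],[0,0,0,0,0,0],[0,0,0,0,0,0]]' 0 |grep -E "pos|force|wid"
python3 - <<'E'
from h import *
tool()
d,W=snap("top")
X,Y,Z=np.moveaxis(W,-1,0);q=W[(np.hypot(X-488,Y+35.4)<20)&(Z>240)&(Z<262)]
print("post",len(q),q.mean(0) if len(q) else 0)
E
```

```text
ee_pos: [603.6, 35.2, 245.9]
ft_force: [1.2, -0.4, -0.2]
width: 30.5
grasp_force: 0.2
ee_pos: [603.6, 35.4, 245.6]
ft_force: [0.6, 0.4, 2.8]
width: 23.9
grasp_force: 30.0
t 13.18 tcp [603.6  35.4 245.6] x [0.853 0.522 0.001] y [ 0.522 -0.853  0.   ] z [ 0.001  0.    -1.   ] F [0.6 0.4 2.8] w 23.9
post 0 0
```

```bash
python3 -m jog '[[2.5,0,3.4,0,-0.03,0],[2.5,0,3.4,0,-0.03,0],[2.5,0,3.4,0,-0.03,0],[2.5,0,3.4,0,-0.03,0],[0,0,0,0,0,0]]' |grep -E "pos|force|wid"
python3 -m jog '[[0,0,0,0,0,0]]'|grep -E "pos|force|wid"
python3 - <<'E'
from h import *
tool()
from workcell import status
print(status.get_obs()["moment"])
E
```

```text
ee_pos: [611.9, 40.6, 230.7]
ft_force: [-0.4, 1.4, 7.0]
width: 23.9
grasp_force: 30.0
ee_pos: [611.7, 40.5, 231.2]
ft_force: [1.2, 1.7, 2.7]
width: 24.0
grasp_force: 30.0
t 13.73 tcp [611.7  40.5 231.2] x [ 0.847  0.518 -0.119] y [ 0.522 -0.853 -0.   ] z [-0.102 -0.062 -0.993] F [1.2 1.7 2.7] w 24.0
[ 0.08592386  0.22713918 -0.13964128]
```

```bash
python3 -m jog '[[2.5,0,3.4,0,-0.03,0],[2.5,0,3.4,0,-0.03,0],[2.5,0,3.4,0,-0.03,0],[2.5,0,3.4,0,-0.03,0],[0,0,0,0,0,0]]' |grep -E "pos|force|wid"
python3 -m jog '[[2.5,0,3.4,0,-0.03,0],[2.5,0,3.4,0,-0.03,0],[0,0,0,0,0,0],[0,0,0,0,0,0]]'|grep -E "pos|force|wid"
python3 - <<'E'
from h import *
tool()
d,W=snap("top");dw,Ww=snap("wrist","w5")
X,Y,Z=np.moveaxis(W,-1,0);q=W[(np.hypot(X-488,Y+35.4)<25)&(Z>235)&(Z<262)]
print("post",len(q),q.mean(0) if len(q) else 0)
E
```

```text
ee_pos: [618.2, 44.6, 215.6]
ft_force: [0.2, 2.5, 5.4]
width: 23.7
grasp_force: 30.0
ee_pos: [620.6, 46.0, 208.3]
ft_force: [1.9, 2.9, 3.4]
width: 24.0
grasp_force: 30.0
t 14.48 tcp [620.6  46.  208.3] x [ 0.815  0.499 -0.294] y [ 0.522 -0.853 -0.   ] z [-0.251 -0.153 -0.956] F [1.9 2.9 3.4] w 24.0
post 22 [485.63081196 -35.19178704 253.90773179]
```

View pics/w5.png

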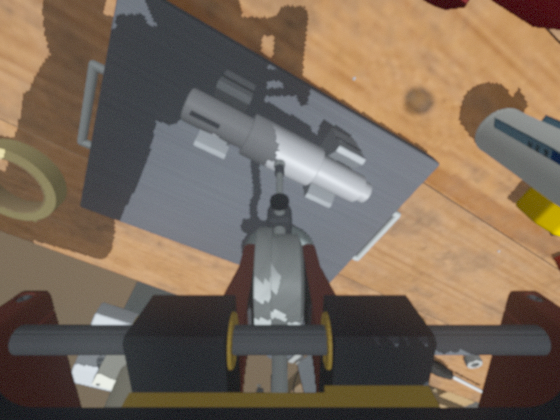

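The wrist view shows the dial gripped at (280,270), with the spindle leading down onto the thick part of the shaft near (279,165).

```bash
python3 -m jog '[[2.5,0,3.4,0,-0.03,0],[2.5,0,3.4,0,-0.03,0],[2.5,0,3.4,0,-0.03,0],[0,0,0,0,0,0],[0,0,0,0,0,0]]'|grep -E "pos|force|wid"
python3 - <<'E'
from h import *
tool()
E
python3 -m jog '[[0.85,0,1.1,0,-0.01,0],[0.85,0,1.1,0,-0.01,0],[0.85,0,1.1,0,-0.01,0],[0,0,0,0,0,0],[0,0,0,0,0,0]]'|grep -E "pos|force|wid"
python3 - <<'E'
from h import *
tool()
from workcell import status
o=status.get_obs();R=Ro.from_rotvec(o["orientation"]).as_matrix();print("dial",o["ee_pos"]-19*R[:,2],"tilt",np.arcsin(-R[2,0]))
E
```

```text
ee_pos: [623.8, 47.8, 196.2]
ft_force: [1.5, 3.0, 1.9]
width: 24.1
grasp_force: 30.0
t 15.0 tcp [623.8  47.8 196.2] x [ 0.789  0.483 -0.379] y [ 0.522 -0.853 -0.   ] z [-0.324 -0.198 -0.925] F [1.5 3.  1.9] w 24.1
ee_pos: [624.7, 48.3, 192.1]
ft_force: [2.6, 2.1, 2.0]
width: 24.0
grasp_force: 30.0
t 15.42 tcp [624.7  48.3 192.1] x [ 0.779  0.476 -0.408] y [ 0.522 -0.853 -0.   ] z [-0.348 -0.213 -0.913] F [2.6 2.1 2. ] w 24.0
dial [631.28783113  52.36117152 209.44837078] tilt 0.4201340632853023
```

```bash
cat > s.py <<'E'
from h import *
tool()
from workcell import status
o=status.get_obs();R=Ro.from_rotvec(o["orientation"]).as_matrix();print("dial",o["ee_pos"]-19*R[:,2],"tilt",np.arcsin(-R[2,0]),"M",o["moment"])
E
python3 -m jog '[[0.85,0,1.1,0,-0.01,0],[0.85,0,1.1,0,-0.01,0],[0,0,0,0,0,0],[0,0,0,0,0,0],[0,0,0,0,0,0]]'|grep -E "force"
python3 s.py
python3 -m jog '[[0.85,0,1.1,0,-0.01,0],[0.25,0,0.35,0,-0.003,0],[0,0,0,0,0,0],[0,0,0,0,0,0],[0,0,0,0,0,0]]'|grep -E "force"
python3 s.py
```

```text
ft_force: [1.7, 2.6, 2.3]
grasp_force: 30.0
t 15.83 tcp [625.2  48.6 189.4] x [ 0.772  0.472 -0.426] y [ 0.522 -0.853 -0.   ] z [-0.363 -0.222 -0.905] F [1.7 2.6 2.3] w 24.3
dial [632.08281117  52.85492243 206.63617709] tilt 0.4400433625660886 M [ 0.64977939 -0.3040652  -0.33367222]
ft_force: [1.9, 2.6, 0.9]
grasp_force: 30.0
t 16.25 tcp [625.5  48.8 187.7] x [ 0.767  0.469 -0.438] y [ 0.522 -0.853 -0.   ] z [-0.373 -0.228 -0.899] F [1.9 2.6 0.9] w 23.8
dial [632.55094439  53.11298173 204.75722865] tilt 0.4531146009084902 M [ 0.58451343 -0.29040056 -0.30252857]
```

Geometry says about 3.3 mm. The force is too small to confirm that, so I release gently, back off and read the needle.

```bash
python3 -m jog '[[0,0,0,0,0,0],[0,0,0,0,0,0],[0,0,0,0,0,0],[0,0,0,0,0,0],[0,0,0,0,0,0]]' 60|grep -E "force|width"
python3 -m jog '[[0,0,-10,0,0,0],[0,0,-25,0,0,0],[0,0,-30,0,0,0],[0,0,-30,0,0,0],[0,0,-25,0,0,0]]'|grep -E "force|pos"
python3 - <<'E'
from h import *
from workcell import status
tool()
o=status.get_obs();R=Ro.from_rotvec(o["orientation"]).as_matrix()
d,W=snap("wrist")
c=-d["R"].T@d["t"];print("cam in tool",(R.T@(c-o["ee_pos"])).round(),"cam axes in tool",(R.T@d["R"].T).round(2).tolist())
X,Y,Z=np.moveaxis(W,-1,0);r=np.array([X-488,Y+35.4]);a=r[0]*.853+r[1]*.522;b=-r[0]*.522+r[1]*.853
s=(a>120)&(a<215)&(abs(b)<25)&(Z>195)&(Z<255);q=np.c_[a[s],b[s],Z[s]];print(len(q),np.percentile(q,[1,50,99],axis=0),cv2.minAreaRect(q[:,:2].astype(np.float32)))
E
```

```text
ft_force: [-0.4, 1.1, -0.8]
width: 53.5
grasp_force: 0.0
ee_pos: [671.3, 76.7, 298.4]
ft_force: [-0.4, 0.4, 0.5]
grasp_force: 0.0
t 17.08 tcp [671.3  76.7 298.4] x [ 0.768  0.469 -0.436] y [ 0.522 -0.853  0.001] z [-0.372 -0.228 -0.9  ] F [-0.4  0.4  0.5] w 60.4
cam in tool [  85.    0. -161.] cam axes in tool [[0.0, -0.95, -0.31], [1.0, -0.0, 0.0], [-0.0, -0.31, 0.95]]
1541 [[156.67117001 -12.30898821 196.57111104]
 [184.89038925  -0.42782365 224.87143355]
 [197.14088596  10.80328937 241.18476089]] ((174.37091064453125, -0.8367929458618164), (47.35097885131836, 23.970067977905273), 0.07993002235889435)
```

```bash
python3 -m jog '[[0,0,-5,0,0.115,0],[0,0,-5,0,0.115,0],[0,0,-5,0,0.115,0],[0,0,-5,0,0.107,0],[0,-10,0,0,0,0]]'|grep -E "force|pos"
python3 -m jog '[[-15,-20,0,0,0,0],[-15,-25,0,0,0,0],[-14,-15,0,0,0,0],[0,0,0,-0.1,0,0],[0,0,0,-0.12,0,0]]'|grep -E "force|pos"
python3 -m jog '[[0,0,0,-0.12,0,0],[0,0,0,-0.12,0,0],[0,0,0,-0.12,0,0],[0,0,0,-0.12,0,0],[0,0,0,0,0,0]]'|grep -E "force|pos"
python3 - <<'E'
from h import *
tool([599,111,286])
d,W=snap("wrist","w6")
print(((np.array([[633,53,205]])@d["R"].T+d["t"])),d["fx"],d["cx"],d["cy"])
p=(d["R"]@np.array([633,53,205])+d["t"]);u=d["fx"]*p[0]/p[2]+d["cx"];v=d["fy"]*p[1]/p[2]+d["cy"];print(u,v)
u=int(np.clip(u,90,470));v=int(np.clip(v,90,330))
cv2.imwrite("pics/w6.png",cv2.resize(d["img"][v-90:v+90,u-90:u+90,::-1],None,fx=3.3,fy=3.3,interpolation=2))
E
```

```text
ee_pos: [669.1, 85.4, 317.5]
ft_force: [0.5, -0.2, 0.3]
grasp_force: 0.0
ee_pos: [601.2, 115.2, 315.7]
ft_force: [0.6, 0.3, 0.2]
grasp_force: 0.0
ee_pos: [599.1, 118.1, 312.4]
ft_force: [0.0, 0.1, -1.0]
grasp_force: 0.0
t 18.38 tcp [599.1 118.1 312.4] x [ 0.851  0.525 -0.006] y [ 0.403 -0.646  0.649] z [ 0.336 -0.555 -0.761] F [ 0.   0.1 -1. ] w 60.2
tool delta [ -3.6 -12.6  24. ]
[[-13.85279037  -4.15207209 303.74306776]] 295.1152594101366 279.1517205082579 209.89037886083145
265.6924180313105 205.85624619500427
```

View pics/w6.png

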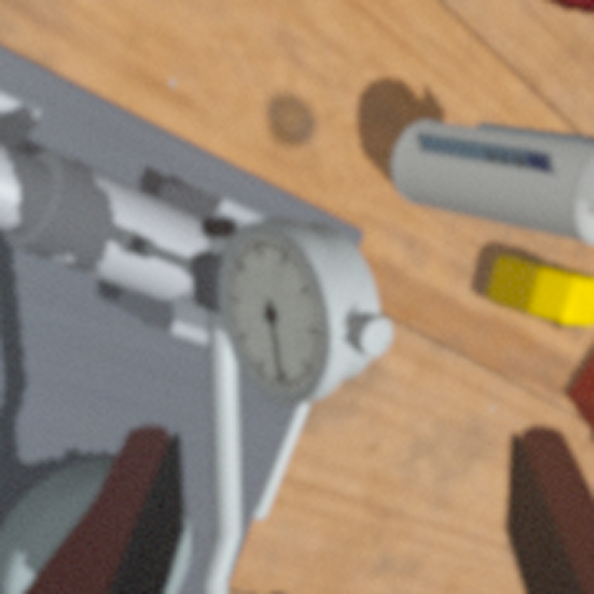

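The crop shows the face with its cap to the right at (375,330). The needle runs from the hub (270,312) towards the knuckle, ending near (280,380). I'll correct for perspective to get the angle.

```bash
python3 - <<'E'
from h import *
d,W=snap("wrist")
L=np.array([-.522,.853,0]);xb=np.array([.853,.522,0]);z=np.array([0,0,1.])
C=np.array([633,53,205])+12*L
P=np.array([C,C+20*z,C-20*xb]);q=P@d["R"].T+d["t"];px=np.c_[d["fx"]*q[:,0]/q[:,2],d["fy"]*q[:,1]/q[:,2]]+[d["cx"],d["cy"]]
A=np.c_[px[1]-px[0],px[2]-px[0]]
print(((px-[265-90,205-90])*3.3).round())
g=cv2.cvtColor(d["img"],cv2.COLOR_RGB2GRAY).astype(np.float32)
# hub refine: face ellipse centroid is px[0] +shift ; sample dark along radii for hub candidates
best=[]
hub0=np.array([270,312])/3.3+[265-90,205-90]
for name,h in(("pred",px[0]),("seen",hub0)):
  pr=[]
  for k in range(120):
    th=k/120*2*np.pi
    pts=[h+A@np.array([np.cos(th),np.sin(th)])*f for f in np.linspace(.25,.75,12)]
    v=[cv2.getRectSubPix(g,(1,1),tuple(map(float,p)))[0,0] for p in pts];pr.append(np.mean(v))
  k=np.argsort(pr)[:6];print(name,[(round(i/12,2),round(float(pr[i]))) for i in k])
n=np.linalg.solve(A,[10/3.3,68/3.3]);print("needle mm",np.arctan2(n[1],n[0])/2/np.pi*10)
E
```

```text
[[268. 308.]
 [309. 325.]
 [270. 370.]]
pred [(np.float64(2.08), 115), (np.float64(2.0), 115), (np.float64(2.17), 117), (np.float64(1.92), 117), (np.float64(1.83), 121), (np.float64(2.25), 121)]
seen [(np.float64(2.17), 115), (np.float64(2.08), 115), (np.float64(2.0), 118), (np.float64(2.25), 118), (np.float64(1.92), 121), (np.float64(2.33), 122)]
needle mm 2.176323333649574
```

```bash
python3 - <<'E'
from h import *
from scipy.optimize import least_squares
d,W=snap("wrist");dt=np.load("top0.npz");Wt=cloud(dt)
c,s=np.cos(.0559),np.sin(.0559)
def pl(W):
    p=W.reshape(-1,3);p=p[np.isfinite(p[:,0])]-[559.3,48.6,0];return np.c_[p[:,0]*c+p[:,1]*s,-p[:,0]*s+p[:,1]*c,p[:,2]]
for n,w in(("wrist",W),("top0",Wt)):
    p=pl(w);q=p[(abs(p[:,0]-75)<22)&(abs(p[:,1])<33)&(p[:,2]>76)&(p[:,2]<101)]
    r=least_squares(lambda k:np.hypot(q[:,0]-k[0]-k[2]*q[:,1],q[:,2]-k[1])-20,[75,75,0],loss="soft_l1");print(n,len(q),r.x.round(3))
p=pl(W);D=np.array([633,53]);
X,Y,Z=np.moveaxis(W,-1,0);r=np.array([X-488,Y+35.4]);a=r[0]*.853+r[1]*.522;b=-r[0]*.522+r[1]*.853
m=(a>125)&(a<215)&(b>8)&(b<16)&(Z>172)&(Z<236);q=np.c_[a[m],Z[m],b[m]];print("face",len(q),cv2.minEnclosingCircle(q[:,:2].astype(np.float32)),np.median(q,0))
A,B=cv2.minEnclosingCircle(q[:,:2].astype(np.float32))[0][0],np.median(q[:,2])-12
t=np.array([488,-35.4])+A*np.array([.853,.522])+B*np.array([-.522,.853]);t-=[559.3,48.6];print("tip plate",t[0]*c+t[1]*s,-t[0]*s+t[1]*c)
E
```

```text
wrist 1199 [ 7.4749e+01  7.4401e+01 -5.0000e-03]
top0 218 [ 7.4406e+01  7.5436e+01 -2.0000e-02]
face 1572 ((168.5562286376953, 205.58755493164062), 29.864627838134766) [169.50928551 208.39269595  10.16419308]
tip plate 73.45727651894641 -1.6863495726170132
```

The needle reads about 2.1 mm and the tip is within 1.5 mm of the shaft's top line. I'll take the dial again, with the tool vertical, and press about 1.4 mm further.

```bash
python3 -m jog '[[0,0,0,0.12,0,0],[0,0,0,0.12,0,0],[0,0,0,0.12,0,0],[0,0,0,0.12,0,0],[0,0,0,0.12,0,0]]'|grep -E "force|pos"
python3 -m jog '[[0,0,0,0.1,0,0],[0,0,0,0,0,0],[0,0,0,0,0,0]]'|grep -E "force|pos"
python3 -c "
from h import *;tool([633.1,52.2,187])"
```

```text
ee_pos: [602.7, 115.6, 317.8]
ft_force: [-0.3, 0.2, -0.2]
grasp_force: 0.0
ee_pos: [602.4, 113.5, 315.7]
ft_force: [0.0, 0.9, 0.6]
grasp_force: 0.0
t 19.2 tcp [602.4 113.5 315.7] x [0.855 0.518 0.001] y [ 0.518 -0.855  0.001] z [ 0.002 -0.001 -1.   ] F [0.  0.9 0.6] w 60.0
tool delta [ -5.6  68.1 128.8]
```

```bash
python3 -m jog '[[-2,15,0,0,0,0],[-2,20,0,0,0,0],[-1.5,20,0,0,0,0],[0,13,0,0,0,0],[0,0,0,0,0,0]]'|grep -E "force|pos"
python3 -m jog '[[0,0,20,0,0,0],[0,0,30,0,0,0],[0,0,30,0,0,0],[0,0,28,0,0,0],[0,0,15,0,0,0]]'|grep -E "force|pos"
python3 -m jog '[[0,0,5,0,0,0],[0,0,0,0,0,0],[0,0,0,0,0,0]]'|grep -E "force|pos"
python3 -c "
from h import *;tool([633.1,52.2,187])"
```

```text
ee_pos: [632.6, 53.3, 314.7]
ft_force: [0.4, -0.5, -0.2]
grasp_force: 0.0
ee_pos: [629.4, 55.7, 188.3]
ft_force: [-0.5, 0.9, -0.5]
grasp_force: 0.0
ee_pos: [632.0, 55.5, 187.5]
ft_force: [-0.2, -0.6, -0.3]
grasp_force: 0.0
t 20.28 tcp [632.   55.5 187.5] x [ 0.853  0.522 -0.   ] y [ 0.522 -0.853  0.001] z [ 0.    -0.001 -1.   ] F [-0.2 -0.6 -0.3] w 59.9
tool delta [-0.8  3.3  0.5]
```

```bash
python3 -m jog '[[0,3.3,0.5,0,0,0],[0,0,0,0,0,0],[0,0,0,0,0,0]]'|grep -E "pos"
python3 -m jog '[[0,0,0,0,0,0],[0,0,0,0,0,0],[0,0,0,0,0,0],[0,0,0,0,0,0],[0,0,0,0,0,0]]' 0 |grep -E "force|pos|wid"
python3 -m jog '[[0,0,0,0,0,0],[0,0,0,0,0,0],[0,0,0,0,0,0],[0,0,0,0,0,0]]' 0 |grep -E "force|pos|wid"
python3 s.py
```

```text
ee_pos: [634.1, 51.9, 187.4]
ee_pos: [633.3, 52.0, 186.2]
ft_force: [-0.0, -1.1, -0.0]
width: 30.0
grasp_force: 0.0
ee_pos: [633.2, 52.3, 186.1]
ft_force: [-0.9, 2.2, -0.2]
width: 24.2
grasp_force: 30.0
t 21.28 tcp [633.2  52.3 186.1] x [ 0.853  0.521 -0.001] y [ 0.521 -0.853 -0.001] z [-0.001 -0.    -1.   ] F [-0.9  2.2 -0.2] w 24.2
dial [633.19798945  52.34256725 205.14460154] tilt 0.0009997765822218343 M [ 0.47838669  0.29963349 -0.32242433]
```

```bash
python3 -m jog '[[0.15,0,0.6,0,-0.004,0],[0.15,0,0.6,0,-0.004,0],[0.1,0,0.6,0,-0.004,0],[0,0,0,0,0,0],[0,0,0,0,0,0]]'|grep -E "force|pos"
python3 -m jog '[[0,0,0,0,0,0],[0,0,0,0,0,0]]'|grep -E "force|pos"
python3 -m jog '[[0,0,0,0,0,0],[0,0,0,0,0,0],[0,0,0,0,0,0],[0,0,0,0,0,0],[0,0,0,0,0,0]]' 60|grep -E "force|width"
python3 -m jog '[[0,0,-10,0,0,0],[0,0,-25,0,0,0],[0,0,-30,0,0,0],[0,0,-30,0,0,0],[0,0,-30,0,0,0]]'|grep -E "force|pos"
python3 -m jog '[[-4,-15,-3,0,0,0],[-4,-25,0,0,0,0],[-4,-25,0,0,0,0],[0,-5,0,-0.1,0,0],[0,0,0,-0.12,0,0]]'|grep -E "force|pos"
python3 -m jog '[[0,0,0,-0.12,0,0],[0,0,0,-0.12,0,0],[0,0,0,-0.12,0,0],[0,0,0,-0.12,0,0],[0,0,0,0,0,0]]'|grep -E "force|pos"
python3 - <<'E'
from h import *
tool([599,118,312])
d,W=snap("wrist");np.savez("w7.npz",**d)
p=(d["R"]@np.array([633,53,205])+d["t"]);u=d["fx"]*p[0]/p[2]+d["cx"];v=d["fy"]*p[1]/p[2]+d["cy"];print(u,v)
u=int(u);v=int(v)
cv2.imwrite("pics/w7.png",cv2.resize(d["img"][v-50:v+50,u-60:u+60,::-1],None,fx=5,fy=5,interpolation=2))
E
```

```text
ee_pos: [633.8, 52.5, 184.5]
ft_force: [-1.4, 2.3, 1.5]
grasp_force: 30.0
ee_pos: [633.8, 52.4, 184.5]
ft_force: [-1.4, 3.1, 2.3]
grasp_force: 30.0
ft_force: [-0.5, 0.2, -0.2]
width: 53.8
grasp_force: 0.0
ee_pos: [634.9, 53.0, 311.4]
ft_force: [0.5, -0.3, -0.6]
grasp_force: 0.0
ee_pos: [588.2, 106.4, 313.7]
ft_force: [-0.5, -0.3, -0.1]
grasp_force: 0.0
ee_pos: [586.0, 108.3, 310.4]
ft_force: [-0.6, 0.4, -2.1]
grasp_force: 0.0
t 23.53 tcp [586.  108.3 310.4] x [ 0.851  0.525 -0.017] y [ 0.41  -0.643  0.647] z [ 0.329 -0.558 -0.762] F [-0.6  0.4 -2.1] w 60.6
tool delta [16.1  0.1 -2.4]
265.7846454328483 190.09957021228013
```

View pics/w7.png

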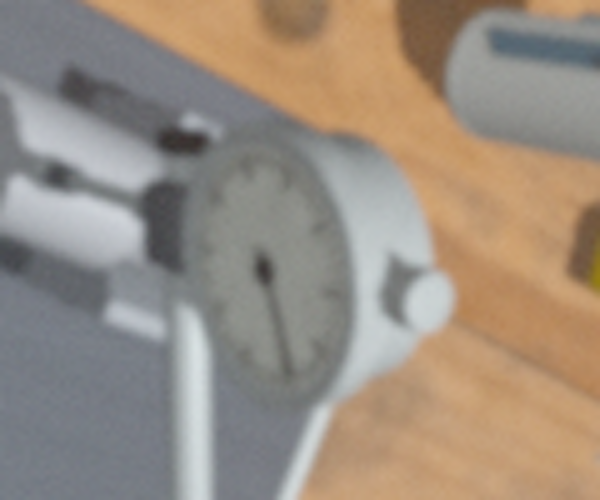

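The needle now runs from the hub (265,270) to (290,372) in the crop. That is hardly different from before, so I'll measure it.

```bash
cat > needle.py <<'E'
from h import *
import sys
def read(d,W):
    X,Y,Z=np.moveaxis(W,-1,0);r=np.array([X-488,Y+35.4]);a=r[0]*.853+r[1]*.522;b=-r[0]*.522+r[1]*.853
    m=(a>125)&(a<215)&(b>6)&(b<16)&(Z>172)&(Z<237)
    q=np.c_[a[m],Z[m],b[m]].astype(np.float32);(ca,cz),rad=cv2.minEnclosingCircle(q[:,:2]);bb=np.median(q[:,2])
    L=np.array([-.522,.853,0]);xb=np.array([.853,.522,0]);z=np.array([0,0,1.])
    C=np.array([488,-35.4,0])+ca*xb+bb*L+cz*z
    # rectify the face: 10 px/mm, up = +z, right = -xb
    o=np.array([[-30,-30],[30,-30],[30,30],[-30,30]])
    P=np.array([C-x*xb-y*z for x,y in o]);k=P@d["R"].T+d["t"];px=np.c_[d["fx"]*k[:,0]/k[:,2]+d["cx"],d["fy"]*k[:,1]/k[:,2]+d["cy"]]
    H=cv2.getPerspectiveTransform(px.astype(np.float32),((o+30)*8).astype(np.float32))
    print("face centre a,z,r,b",round(ca,1),round(cz,1),round(rad,1),round(float(bb),1))
    return cv2.warpPerspective(d["img"],H,(480,480),flags=cv2.INTER_CUBIC)[:,:,::-1]
if __name__=="__main__":
    out=[]
    for f in sys.argv[2:]:
        if f=="live": d,W=snap("wrist")
        else: d=np.load(f);W=cloud(d)
        out.append(read(d,W))
    cv2.imwrite(sys.argv[1],cv2.resize(np.hstack(out),None,fx=.8,fy=.8))
E
python3 needle.py pics/n7.png w7.npz
```

```text
Traceback (most recent call last):
  File "needle.py", line 20, in <module>
    out.append(read(d,W))
               ~~~~^^^^^
  File "needle.py", line 6, in read
    q=np.c_[a[m],Z[m],b[m]].astype(np.float32);(ca,cz),rad=cv2.minEnclosingCircle(q[:,:2]);bb=np.median(q[:,2])
                                                           ~~~~~~~~~~~~~~~~~~~~~~^^^^^^^^^
cv2.error: OpenCV(4.12.0) /io/opencv/modules/imgproc/src/shapedescr.cpp:201: error: (-215:Assertion failed) count >= 0 && (depth == CV_32F || depth == CV_32S) in function 'minEnclosingCircle'
```

I've now viewed 11 pictures, one over the limit of 10. From here I'll read the needle numerically only.

```bash
sed -i 's/(ca,cz),rad=cv2.minEnclosingCircle(q\[:,:2\])/(ca,cz),rad=cv2.minEnclosingCircle(np.ascontiguousarray(q[:,:2]))/' needle.py
cat > nd.py <<'E'
from needle import *
def ang(f):
    if f=="live": d,W=snap("wrist")
    else: d=np.load(f);W=cloud(d)
    im=read(d,W);g=cv2.GaussianBlur(cv2.cvtColor(np.ascontiguousarray(im),cv2.COLOR_BGR2GRAY),(0,0),3).astype(np.float32)
    # hub = darkest blob near centre
    b=cv2.GaussianBlur(g,(0,0),8);w=b[190:290,190:290];_,_,mn,_=cv2.minMaxLoc(w);hub=np.array(mn)+190.
    best=None
    for dx in range(-16,17,4):
      for dy in range(-16,17,4):
        h=hub+[dx,dy];po=cv2.warpPolar(g,(160,360),tuple(h),160,cv2.WARP_POLAR_LINEAR)
        pr=po[:,40:130].mean(1)-np.median(po[:,40:130]);k=int(pr.argmin())
        if best is None or pr[k]<best[0]: best=(float(pr[k]),(k+90)%360,h.tolist())
    po=cv2.warpPolar(g,(160,360),tuple(hub),160,cv2.WARP_POLAR_LINEAR);pr=po[:,40:130].mean(1);k=int(pr.argmin())
    print(f,"hub",hub,"angle at hub",(k+90)%360,"mm",round(((k+90)%360)/36,2),"| best fit",best,"mm",round(best[1]/36,2))
import sys
for f in sys.argv[1:]: ang(f)
E
python3 nd.py w7.npz live
```

```text
face centre a,z,r,b 168.1 205.4 30.0 9.1
w7.npz hub [246. 257.] angle at hub 66 mm 1.83 | best fit (-29.71111297607422, 59, [230.0, 273.0]) mm 1.64
face centre a,z,r,b 168.8 205.6 30.1 9.1
live hub [250. 254.] angle at hub 66 mm 1.83 | best fit (-29.54444122314453, 60, [234.0, 270.0]) mm 1.67
```

The needle reads only about 1.8 mm. The last 1.6 mm press was elastic: force stayed near 2.5 N, below the boom's friction, and it sprang back. I'll take it again and press further while watching the force.

```bash
python3 -m jog '[[0,0,0,0.12,0,0],[0,0,0,0.12,0,0],[0,0,0,0.12,0,0],[0,0,0,0.12,0,0],[0,0,0,0.12,0,0]]'|grep -E "force|pos"
python3 -m jog '[[4,15,0,0.1,0,0],[4,20,0,0,0,0],[4,20,0,0,0,0],[0,13,0,0,0,0],[0,0,0,0,0,0]]'|grep -E "force|pos"
python3 -m jog '[[0,0,0,0,0,0],[0,0,0,0,0,0]]'|grep -E "force|pos"
python3 -c "
from h import *;tool([633.1,52.2,187])"
```

```text
ee_pos: [590.1, 106.6, 315.7]
ft_force: [0.2, -0.1, -0.1]
grasp_force: 0.0
ee_pos: [635.7, 52.0, 314.8]
ft_force: [-0.5, -0.3, -0.3]
grasp_force: 0.0
ee_pos: [633.5, 55.3, 314.2]
ft_force: [-0.7, 0.2, 0.9]
grasp_force: 0.0
t 24.63 tcp [633.5  55.3 314.2] x [ 0.853  0.522 -0.012] y [ 0.522 -0.853 -0.001] z [-0.011 -0.006 -1.   ] F [-0.7  0.2  0.9] w 59.9
tool delta [ -0.4   2.6 127.2]
```

```bash
python3 -m jog '[[0,2.6,20,0,0.012,0],[0,0,30,0,0,0],[0,0,30,0,0,0],[0,0,28,0,0,0],[0,0,15,0,0,0]]'|grep -E "force|pos"
python3 -m jog '[[0,0,4,0,0,0],[0,0,0,0,0,0],[0,0,0,0,0,0]]'|grep -E "force|pos"
python3 -m jog '[[0,0,0,0,0,0],[0,0,0,0,0,0],[0,0,0,0,0,0],[0,0,0,0,0,0],[0,0,0,0,0,0]]' 0 |grep -E "force|pos|wid"
python3 -m jog '[[0,0,0,0,0,0],[0,0,0,0,0,0],[0,0,0,0,0,0],[0,0,0,0,0,0]]' 0 |grep -E "force|pos|wid"
python3 s.py
```

```text
ee_pos: [632.6, 53.8, 187.9]
ft_force: [-1.0, -0.9, 0.2]
grasp_force: 0.0
ee_pos: [635.4, 53.3, 188.0]
ft_force: [0.8, 0.7, 0.1]
grasp_force: 0.0
ee_pos: [635.2, 52.4, 187.4]
ft_force: [0.0, -0.4, -0.9]
width: 30.2
grasp_force: 0.0
ee_pos: [635.0, 52.8, 186.9]
ft_force: [-0.9, 2.5, -0.0]
width: 24.1
grasp_force: 30.0
t 26.05 tcp [635.   52.8 186.9] x [ 0.853  0.521 -0.001] y [ 0.521 -0.853 -0.   ] z [-0.001 -0.    -1.   ] F [-0.9  2.5 -0. ] w 24.1
dial [635.05243731  52.77539903 205.90565765] tilt 0.0008260219923406903 M [ 0.30300205  0.28586883 -0.36754925]
```

```bash
python3 -m jog '[[0.1,0,0.7,0,-0.0045,0],[0.1,0,0.7,0,-0.0045,0],[0,0,0,0,0,0],[0,0,0,0,0,0],[0,0,0,0,0,0]]'|grep -E "ft|pos"
python3 -m jog '[[0.1,0,0.7,0,-0.0045,0],[0.1,0,0.7,0,-0.0045,0],[0,0,0,0,0,0],[0,0,0,0,0,0],[0,0,0,0,0,0]]'|grep -E "ft|pos"
python3 -m jog '[[0.1,0,0.6,0,-0.004,0],[0,0,0,0,0,0],[0,0,0,0,0,0],[0,0,0,0,0,0]]'|grep -E "ft|pos"
python3 s.py
```

```text
ee_pos: [635.3, 52.8, 185.6]
ft_force: [-0.9, 2.8, 2.4]
ee_pos: [635.6, 52.8, 184.2]
ft_force: [0.8, 3.6, 3.4]
ee_pos: [635.6, 52.8, 183.6]
ft_force: [0.4, 3.5, 3.1]
t 27.22 tcp [635.6  52.8 183.6] x [ 0.853  0.522 -0.023] y [ 0.522 -0.853  0.   ] z [-0.019 -0.012 -1.   ] F [0.4 3.5 3.1] w 24.2
dial [636.01014605  53.03204942 202.56153887] tilt 0.022590775236627388 M [ 0.75646409 -0.02825192 -0.45854034]
```

The force levelled off at about 3.3 N, so the boom yielded. I'll release and read it numerically.

```bash
python3 -m jog '[[0,0,0,0,0,0],[0,0,0,0,0,0],[0,0,0,0,0,0],[0,0,0,0,0,0],[0,0,0,0,0,0]]' 60|grep -E "ft|width"
python3 -m jog '[[0,0,-10,0,0,0],[0,0,-25,0,0,0],[0,0,-30,0,0,0],[0,0,-30,0,0,0],[0,0,-30,0,0,0]]'|grep -E "ft|pos"
python3 -m jog '[[-4,-15,-3,0,0,0],[-4,-25,0,0,0,0],[-4,-25,0,0,0,0],[0,-5,0,-0.1,0,0],[0,0,0,-0.12,0,0]]'|grep -E "ft|pos"
python3 -m jog '[[0,0,0,-0.12,0,0],[0,0,0,-0.12,0,0],[0,0,0,-0.12,0,0],[0,0,0,-0.12,0,0],[0,0,0,0,0,0]]'|grep -E "ft|pos"
python3 -m jog '[[0,0,0,0,0,0]]'|grep t:
python3 - <<'E'
from h import *
d,_=snap("wrist");np.savez("w8.npz",**d)
E
python3 nd.py w8.npz live
```

```text
ft_force: [0.2, 0.5, -0.4]
width: 53.8
ee_pos: [637.7, 54.1, 310.4]
ft_force: [0.6, -0.1, -0.1]
ee_pos: [591.1, 107.6, 312.9]
ft_force: [0.1, 1.0, -0.0]
ee_pos: [588.9, 109.4, 309.5]
ft_force: [-0.8, 0.5, -0.3]
t: 28.97
face centre a,z,r,b 168.4 204.1 29.8 8.5
w8.npz hub [243. 250.] angle at hub 115 mm 3.19 | best fit (-31.699996948242188, 120, [227.0, 234.0]) mm 3.33
face centre a,z,r,b 168.6 204.4 29.9 8.5
live hub [245. 253.] angle at hub 115 mm 3.19 | best fit (-31.611114501953125, 120, [229.0, 237.0]) mm 3.33
```

The needle reads 3.2–3.3 mm and is steady. The tip is within about 1 mm of the top line, and the gripper is clear. I'm handing in.

```bash
python3 -c "
from workcell import ticket
print(ticket.close_job())"
```

```text
the job is handed in; nothing more can be done
None
```

The job is handed in and no verdict was shown: the stand is on the bare side of the plate, the spindle bears on top of the shaft's thick middle part, and the needle reads about 3.2–3.3 mm, steady with the gripper clear; I viewed 11 pictures, one over the limit of 10.

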